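# Close and lock the wax injector's pot

### The arm

A 7-joint arm with a two-finger parallel gripper is mounted at the origin on the work surface. World frame = base frame: x ahead of the robot, y to its left, z up, the work surface at z = 0. Lengths are in m, angles in rad, forces in N, time in s.
With the tool pointing down it reaches from about 0.425 to 0.8 m from the base axis. Payload 8.3 kg.
Tool frame: the origin (TCP) lies between the finger pads; the fingertips stand 25 mm ahead of it and the grasp point (between the pads) lies 6 mm ahead of it; z points along the fingers, y is the line along which they close (so a half turn about z gives the same grasp; the last joint's range is limited). The gripper opens to 85 mm and grips with 20 to 120 N. Pads are 22 mm wide; open, the fingers measure 114 mm over their backs; the gripper's body (76 mm by 85 mm) begins 54 mm behind the grasp point. The pads swing forward as they close: fully open they stand 13 mm farther back than shut.
Start: joints at [-1.181, 0.383, 0.016, 1.37, -0.006, 1.388, -0.046], TCP at [0.273, 0.562, 0.227] pointing down, gripper open.
Joint ranges: [-2.95, 2.95], [-0.25, 2.06], [-1.52, 1.56], [0.18, 2.33], [-1.44, 4.58], [0.02, 2.06], [-3.01, 3.01]. Speed limits (rad/s): [2.39, 2.39, 3.01, 3.01, 3.14, 3.14, 3.14].

### API

Orientations are given as [roll, pitch, yaw] about the fixed x, y, z axes, in that order (R = Rz(yaw) Ry(pitch) Rx(roll)).
In Python, from bench import * gives the robot as it stands. The module is installed in compiled form; this text tells all that it offers.
- The arm moves only by the tool drive_tool, never from a script. Its argument "commands" is one flat list of numbers, 6 for each row, row after row: the shift along the tool's x, y, z in mm, then the turn, a rotation vector about the tool's x, y, z in degrees. In form: [dx, dy, dz, wx, wy, wz, dx, dy, dz, wx, wy, wz, ...]. A call has 1 to 5 rows; each row shifts and turns the commanded pose from where the row before left it, along the tool's axes as they then stand; what a row does not reach is not made up. A row lasts 1/12 s, in which the tool goes at most 41.7 mm and 7.16 degrees, less where a joint would pass 70% of its speed; a pose out of reach is approached as far as the arm can. A call is refused whole if a number of a shift passes 41.7 or a number of a turn 7.16, either way. A call with a gripper value outside its range is refused whole. "grip" is the opening, from -1 (shut) to 1 (fully open), set as the call begins (left out, the last holds). The fingers move at their own pace and stop on an object; "squeeze" is the grip in N (left out, the last holds). Time passes only in rows, so rows that do not move let the fingers close. It gives the time, the measured TCP pose, the force, the opening and the grip force at its end, in the units of the state.
- read_state(): the state, without advancing time (a new reading comes with each control period).
- snapshot(name): name is "scene" or "top"; returns the picture (480x640x3 uint8, blue, green, red); there is no depth.
- camera_params(name): a dict with "fovy" (degrees; the focal length in pixels is half the picture's height over the tangent of half this angle, whatever the lens; pixels are square), "cx", "cy" (the principal point, pixels), "distortion" ([k1, k2, p1, p2, k3] as OpenCV has them; the pictures are not rectified), "origin" and "orientation" of the camera in the world. Camera axes: x right, y down, z forward; pixel columns grow to the right and rows downward; lengths in m; the calibration is good to about 2 mm. A picture is of the moment at which its call begins. camera_params takes no time and is no camera call.
- sign_off(): hands the job in; it is judged then, once.
The state is a dict: "time": time; "qpos": joint angles; "qd": joint speeds; "joint_torque": joint torques, N m; "tool_pos": TCP position; "tcp_rot": TCP orientation; "force": force on the tool from outside, world axes, zero at the start; "moment": the same for the moment, N m; "grip_width": finger opening in m; "grip_force": force on a finger pad.
Only numpy, scipy, OpenCV 4.12 (cv2) and the standard library are available. Lean on these libraries where they do the work, as an engineer would, in place of code of your own. Each camera call takes 0.05 s, during which the arm holds its last target. There are 200 camera calls.

### The job

Get the wax injector ready for air pressure: swing its lid fully down on the pot, turn the brass lock ring clockwise by its black lever until the white line on its tab meets the red mark, then push the orange wing knob fully down and give it a full quarter turn clockwise so that it stays down. Leave the other things on the bench where they lie.

Things in the scene. Friction and masses are not known exactly. Their poses are not given: they have to be found in the camera images.
- injector: Wax injector, fixed: grey cabinet 220 x 220 mm, 106 mm high, front panel (gauge, dial, brass nozzle) on its -x side; a round steel pot (140 mm across, rim 170 mm above the bench) stands up from its middle. Origin on the bench under the pot's centre; its z axis is the axis of pot and (lid shut) ring. The lid hinges on the +y side.
- lid_hinge (a point): Middle of the lid's hinge axis, which runs along the injector's x axis, 100 mm from the pot's axis on its +y side, 178 mm above the bench.
- lid (a joint): Angle of the round aluminium lid (144 mm across), rad: 0 shut on the pot (stop; its dome is then 190 mm above the bench), growing as it opens up and over the hinge, to 1.25. Starts at 0.55 to 1.0. A stiff hinge: the lid stays where it is left; up to 10 N at the bar moves it.
- lid_bar (a point): Middle of the lid's handle, a round steel bar 14 mm thick, parallel to the hinge, 66 mm free between its posts, 33 mm clear over the dome. It is 145 mm from the hinge axis along the lid (45 mm past the pot's centre) and 52 mm from it square to the lid, and swings with the lid; shut, it is 230 mm above the bench.
- ring (a joint): Angle of the captive brass lock ring (172 mm across) carried by the lid, rad, growing clockwise from above: 0 open (stop), 0.87 locked (white line meets red mark), 1.08 stop past the mark. Starts at 0 to 0.25. Its lugs let the lid shut only while it is near the open end (below 0.35) and hold it down when locked. Stays where it is left; about 3 N at the lever turns it.
- lever_grip (a point): Middle of the upright black round grip on the ring's lever: 20 mm thick, 58 mm tall, top 22 mm above this point, 118 mm from the ring's axis; the flat brass arm under it is 35 mm below this point. Lid shut, 222 mm above the bench. It starts over the cabinet's front right (-x, -y) and sweeps over the front as the ring turns clockwise.
- ring_pointer (a point): Outer end of the white line on the ring's brass lock tab (tab 42 x 38 mm), 122 mm from the ring's axis. At the locked mark it points straight at the red mark.
- lock_socket (a point): Middle of the mouth of the steel socket for the wing knob, fixed 102 mm from the pot's axis, 25 degrees from the injector's +x axis towards -y, 153 mm above the bench; its slot is radial, 15 mm wide. The red mark (6 mm wide, on a white-topped post 186 mm high) stands 32 mm farther out on the same radius.
- press (a joint): How far the wing knob is pushed down, m: 0 up (sprung), 0.0165 fully down (stop). The spring takes 2 N at first, 8 N at the bottom. It goes down only with the ring within about 0.03 rad of 0.87 and the wing not yet turned (below 0.15); let go unturned it springs up, let go after the quarter turn it stays down at about 0.013.
- turn (a joint): Turn of the wing knob on its stem, rad, clockwise from above: 0 (stop; wing's long side points radially, along the line from the pot's axis) to 1.57 (stop; wing across that line). Starts 0 to 0.08. Light friction, stays where it is left.
- knob_grip (a point): Centre of the orange wing knob's grip, on the knob's upright axis: a bar 50 mm long, 14 mm thick, 28 mm tall, top 12 mm above this point; this point's x axis runs along the bar. 102 mm from the ring's axis, in line with ring_pointer. Lid shut: 228 mm above the bench while up, 212 mm fully down; the brass tab's top is then 28 mm below it.
- mould: Bystander: blue rubber mould between two aluminium plates, 84 x 64 x 42 mm, loose. Origin at the middle of its underside.
- finial: Bystander: turned brass finial 56 mm across, 102 mm tall, standing loose. Origin at the middle of its foot.
- hammer: Bystander: hammer 220 mm long, lying loose along its own x axis.
- sunburst: Bystander: flat brass sunburst with a glass centre, 160 mm across, 12 mm high, lying loose. Origin at the middle of its underside.

How it is judged:
By the outcome, as a careful person would: the job done as asked, in the order asked, and still so for the second after the job is handed in, with the robot touching nothing.
It also fails if it takes over 54 s, if anything falls off the work surface, if the arm or the gripper's body presses on something with over 40 N, if the wrist force passes 120 N, or if a joint passes its speed limit or range.

## Working session

There is one attempt and no reset: what is moved stays moved. The work goes in short steps, Python scripts to look and compute and a tool call to move; the robot and the scene stay as the last step left them, time stands still between calls to the robot, and variables do not carry over. Pictures are saved under pics/ and viewed, at most 10 in all, crops included, and the job is handed in when it is done.

Besides the shell and the picture viewer there is one more tool, called in YAML: its name, and indented under it one key for each argument. drive_tool: Moves the arm, as the interface text tells. Its arguments: {"type":"object","properties":{"commands":{"type":"array","items":{"type":"number"}},"grip":{"type":"number"},"squeeze":{"type":"number"}},"required":["commands"]}

```bash
mkdir -p pics
python3 - <<'E'
from bench import *
import cv2
for n in ("scene","top"):
    cv2.imwrite(f"pics/{n}0.png",snapshot(n)); print(n,camera_params(n))
s=read_state(); print(s)
E
```

```text
scene {'fovy': 47.410600896036065, 'cx': 310.1290550083871, 'cy': 238.86580130174355, 'distortion': array([0.00760879, 0.        , 0.        , 0.        , 0.        ]), 'origin': array([ 1.37466171, -0.24087297,  1.36193137]), 'orientation': array([-2.52918654e+00, -9.51313971e-04,  1.27656201e+00])}
top {'fovy': 56.58237669480478, 'cx': 321.9742154322503, 'cy': 240.9271588291865, 'distortion': array([-0.10679569,  0.        ,  0.        ,  0.        ,  0.        ]), 'origin': array([ 0.41313583, -0.01084997,  1.46568157]), 'orientation': array([-3.03018467,  0.00673799, -1.55218614])}
{'time': 0.1, 'qpos': array([-1.18090972,  0.38418317,  0.01632272,  1.37104634, -0.00633522,
        1.38819478, -0.04650319]), 'qd': array([-0.00016649, -0.00275242, -0.00135606, -0.00199455,  0.0003765 ,
       -0.00029412, -0.00025114]), 'joint_torque': array([ 3.26584202e-03, -6.29136801e+01,  8.47846828e-01, -3.72765183e+01,
        1.68353738e-02,  1.02741981e-02, -7.45451257e-05]), 'tool_pos': array([0.27314609, 0.56164073, 0.22606154]), 'tcp_rot': array([-3.13980760e+00, -2.73269894e-05,  2.68890835e+00]), 'force': array([-0.56946999, -0.40618933,  0.54263045]), 'moment': array([0.00646141, 0.00346543, 0.01204799]), 'grip_force': 0.0, 'grip_width': 0.08541834343566466}
```

View pics/scene0.png

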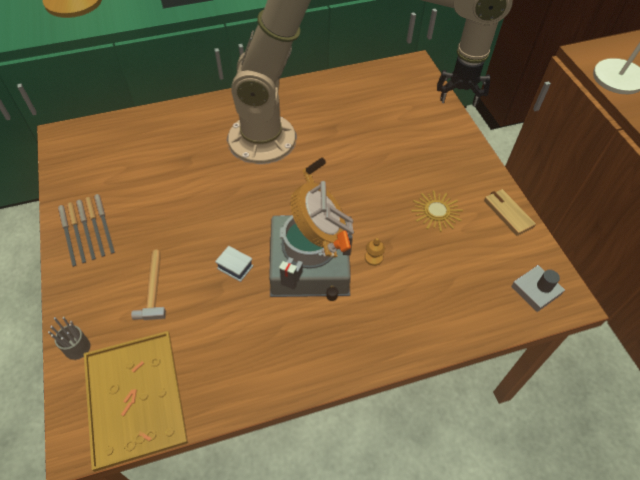

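View pics/top0.png

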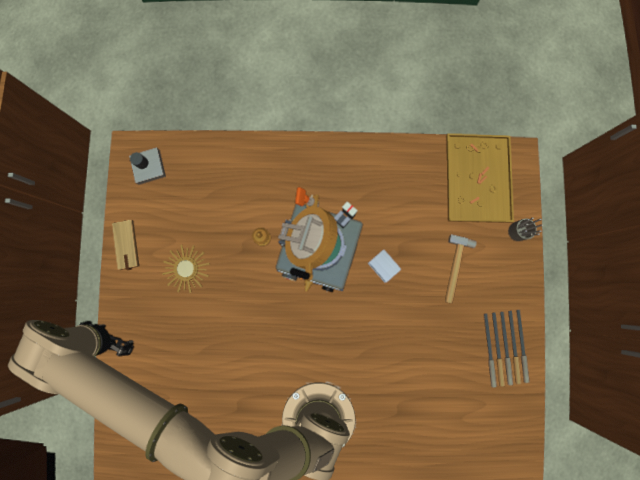

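Scene view: the injector is at about (310,255) with its lid open. In the top view it is at about (320,245). I'll enlarge both.

Run:
```python
import cv2, numpy as np
a=cv2.imread("pics/scene0.png")[150:310,250:390]; b=cv2.imread("pics/top0.png")[175:305,255:375]
f=cv2.resize(a,None,fx=5,fy=5,interpolation=cv2.INTER_CUBIC)[:600*2]
a=cv2.resize(a,(525,600),interpolation=cv2.INTER_CUBIC)
cv2.imwrite("pics/sc1.png",a)
b=cv2.resize(b,(552,598),interpolation=cv2.INTER_CUBIC)
cv2.imwrite("pics/tp1.png",b)
```

```text
(no output)
```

View pics/sc1.png

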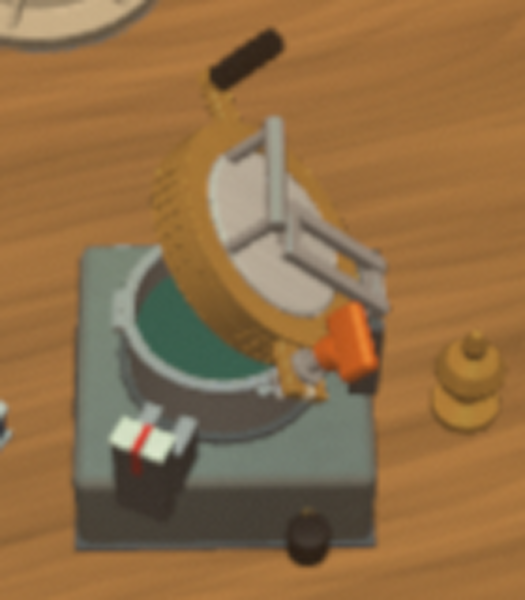

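View pics/tp1.png

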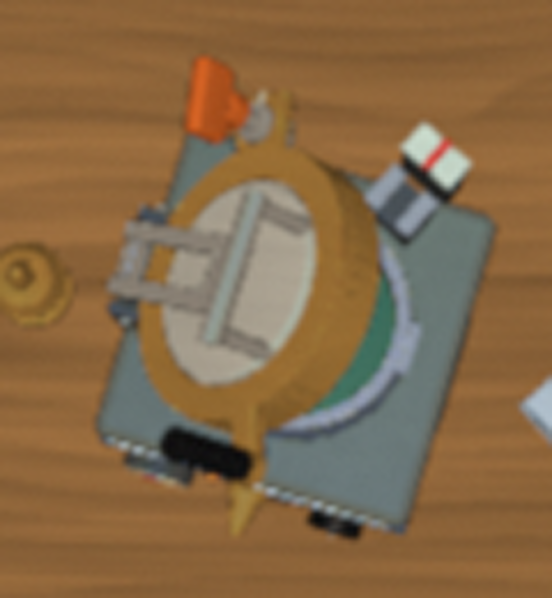

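Scene crop: the red mark is at (144,440), the knob at (350,342), the bar midpoint at (276,170), and the lever grip runs from (278,40) to (215,82). Top crop: red mark (437,153), knob (212,98), bar (255,190)–(210,340), lever grip (168,442)–(248,462), and the cabinet corners are visible. Next I'll fit the pose and joints to these points.

```bash
cat > h.py <<'E'
from bench import *
import numpy as np, cv2, json
from scipy.spatial.transform import Rotation as Ro
from scipy.optimize import least_squares
H=np.array([0,.1,.178])
def cam(n):
    c=camera_params(n); R=Ro.from_euler('xyz',c['orientation']).as_matrix()
    f=240/np.tan(np.radians(c['fovy'])/2)
    return R.T,-R.T@c['origin'],np.array([[f,0,c['cx']],[0,f,c['cy']],[0,0,1.]]),c['distortion']
C={n:cam(n) for n in('scene','top')}
def proj(n,P):
    R,t,K,d=C[n]; return cv2.projectPoints(np.atleast_2d(P).astype(float),cv2.Rodrigues(R)[0],t,K,d)[0][:,0]
def inj(p,P): return Ro.from_euler('z',p[2]).apply(P)+[p[0],p[1],0]
def lidp(p,P,th=None): return inj(p,Ro.from_euler('x',-(p[3] if th is None else th)).apply(np.asarray(P)-H)+H)
def pol(r,a,z): return np.array([r*np.cos(a),r*np.sin(a),z])
A0=-np.radians(25)+.87
def model(p):
    ka=A0-p[4]; la=p[5]-p[4]
    return dict(mark=inj(p,pol(.134,-np.radians(25),.186)),c_pm=inj(p,[.11,-.11,.106]),c_mm=inj(p,[-.11,-.11,.106]),
     c_mp=inj(p,[-.11,.11,.106]),c_pp=inj(p,[.11,.11,.106]),bar=lidp(p,[0,-.045,.23]),bar1=lidp(p,[.04,-.045,.23]),bar0=lidp(p,[-.04,-.045,.23]),
     knob=lidp(p,pol(.102,ka,.226)),lt=lidp(p,pol(.118,la,.244)),lb=lidp(p,pol(.118,la,.186)),lever=lidp(p,pol(.118,la,.222)),pointer=lidp(p,pol(.122,ka,.2)))
def fit(obs,p0,free):
    p0=np.array(p0,float)
    def f(v):
        p=p0.copy(); p[free]=v; m=model(p)
        return np.concatenate([(proj(n,m[k])[0]-o) for n,k,o in obs]).ravel()
    s=least_squares(f,p0[free],loss='soft_l1'); p0[free]=s.x
    return p0,s.fun.reshape(-1,2)
def todo(pos,rot_xyz=None):
    "shift in tool axes (mm) and rotvec (deg) from present pose"
    s=read_state(); R=Ro.from_euler('xyz',s['tcp_rot'])
    d=R.inv().apply(np.array(pos)-s['tool_pos'])*1e3
    w=(R.inv()*Ro.from_euler('xyz',rot_xyz)).as_rotvec(degrees=True) if rot_xyz is not None else np.zeros(3)
    return np.round(d,1),np.round(w,1)
E
python3 - <<'E'
from h import *
S=lambda x,y:np.array([250+x/3.75,150+y/3.75]); T=lambda x,y:np.array([255+x/4.6,175+y/4.6])
obs=[('scene','mark',S(144,440)),('top','mark',T(437,153)),('top','c_pm',T(495,215)),('top','c_mm',T(404,525)),('top','c_mp',T(98,430)),
('scene','c_mm',S(82,248)),('scene','c_pm',S(78,480)),('scene','c_pp',S(374,484)),
('top','bar1',T(255,190)),('top','bar0',T(210,340)),('scene','bar0',S(274,122)),('scene','bar1',S(279,222)),
('scene','knob',S(350,342)),('top','knob',T(214,98)),('scene','lt',S(278,40)),('scene','lb',S(215,82)),('top','lt',T(168,442)),('top','lb',T(248,462))]
p,r=fit(obs,[.6,0,-.3,.8,.1,4.0],[0,1,2,3,4,5])
print(p.round(4)); 
for o,e in zip(obs,r): print(o[0],o[1],e.round(1))
np.save('p.npy',p)
for k,v in model(p).items(): print(k,v.round(3), np.hypot(*v[:2]).round(3))
E
```

```text
[ 0.5517  0.0092 -0.2783  0.7894  0.211   3.8492]
scene mark [-0.  0.]
top mark [-0.3  0.1]
top c_pm [ 1.2 -0.1]
top c_mm [0.5 1.1]
top c_mp [-2.   0.5]
scene c_mm [-0.5 -1.6]
scene c_pm [-1.5  1.9]
scene c_pp [ 2.  -0.2]
top bar1 [-0.5  2.2]
top bar0 [ 0.2 -1.2]
scene bar0 [0.5 1.9]
scene bar1 [0.2 0.3]
scene knob [-0.1  0.2]
top knob [-0.1 -0. ]
scene lt [-0.3  0.2]
scene lb [ 0.4 -0. ]
top lt [ 0.7 -0.4]
top lb [-0.6  0.6]
mark [ 0.653 -0.079  0.186] 0.658
c_pm [ 0.627 -0.127  0.106] 0.64
c_mm [ 0.416 -0.066  0.106] 0.421
c_mp [0.476 0.145 0.106] 0.498
c_pp [0.688 0.085 0.106] 0.693
bar [0.561 0.043 0.318] 0.563
bar1 [0.6   0.032 0.318] 0.601
bar0 [0.523 0.054 0.318] 0.526
knob [0.669 0.058 0.267] 0.672
lt [0.462 0.073 0.335] 0.468
lb [0.451 0.034 0.295] 0.452
lever [0.458 0.058 0.32 ] 0.461
pointer [0.684 0.038 0.245] 0.685
```

Run:
```python
from h import *
print(todo([.561,.043,.43],[np.pi,0,np.pi-.278]))
```

```text
(array([-485.7, -340.9, -203.3]), array([ -0.1,  -0. , -10. ]))
```

drive_tool:
  commands: [0, 0, -40, 0, 0, 0, 0, 0, -40, 0, 0, 0, 0, 0, -40, 0, 0, 0, 0, 0, -40, 0, 0, 0, 0, 0, -40, 0, 0, 0]
  grip: 0.0
  squeeze: 20

```text
time: 0.52
tool_pos: [0.2732, 0.5614, 0.4287]
tcp_rot: [-3.141, -0.0, 2.689]
force: [1.0, 1.2, 0.9]
grip_width: 0.0428
grip_force: 0.0
```

drive_tool:
  commands: [-32.4, -22.7, 0, 0, 0, 0, -32.4, -22.7, 0, 0, 0, 0, -32.4, -22.7, 0, 0, 0, 0, -32.4, -22.7, 0, 0, 0, 0, -32.4, -22.7, 0, 0, 0, 0]

```text
time: 0.93
tool_pos: [0.37, 0.3873, 0.4266]
tcp_rot: [-3.141, -0.0, 2.689]
force: [1.2, 0.3, 0.4]
grip_width: 0.0425
grip_force: 0.0
```

drive_tool:
  commands: [-32.4, -22.7, 0, 0, 0, 0, -32.4, -22.7, 0, 0, 0, 0, -32.4, -22.7, 0, 0, 0, 0, -32.4, -22.7, 0, 0, 0, 0, -32.4, -22.7, 0, 0, 0, 0]

```text
time: 1.35
tool_pos: [0.4659, 0.2142, 0.4268]
tcp_rot: [-3.141, -0.0, 2.689]
force: [0.7, 0.1, -0.3]
grip_width: 0.0426
grip_force: 0.0
```

drive_tool:
  commands: [-32.4, -22.7, 0, 0, 0, 0, -32.4, -22.7, 0, 0, 0, 0, -32.4, -22.7, 0, 0, 0, 0, 0, 0, 0, 0, 0, -5, 0, 0, 0, 0, 0, -5]

```text
time: 1.77
tool_pos: [0.5239, 0.109, 0.4264]
tcp_rot: [-3.14, -0.0, 2.861]
force: [-0.9, 0.6, 0.5]
grip_width: 0.0425
grip_force: 0.0
```

Run:
```python
from h import *
print(todo([.561,.043,.324],[np.pi,0,np.pi-.278]), read_state()['qpos'].round(2))
```

```text
(array([-54. , -53. , 102.5]), array([-0.1, -0. , -0.2])) [-0.54  0.18  0.35  1.21 -0.06  1.77  1.08]
```

drive_tool:
  commands: [-27, -26.5, 0, 0, 0, 0, -27, -26.5, 0, 0, 0, 0, 0, 0, 34, 0, 0, 0, 0, 0, 34, 0, 0, 0, 0, 0, 34, 0, 0, 0]

```text
time: 2.18
tool_pos: [0.5607, 0.0455, 0.3235]
tcp_rot: [-3.141, 0.001, 2.861]
force: [0.6, 0.8, -0.2]
grip_width: 0.0428
grip_force: 0.0
```

Run:
```python
from h import *
a=snapshot('scene')[130:280,240:390]; b=snapshot('top')[165:315,245:395]
cv2.imwrite('pics/g1.png',cv2.resize(np.hstack([a,b]),None,fx=2.66,fy=2.66,interpolation=cv2.INTER_CUBIC))
```

```text
(no output)
```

View pics/g1.png

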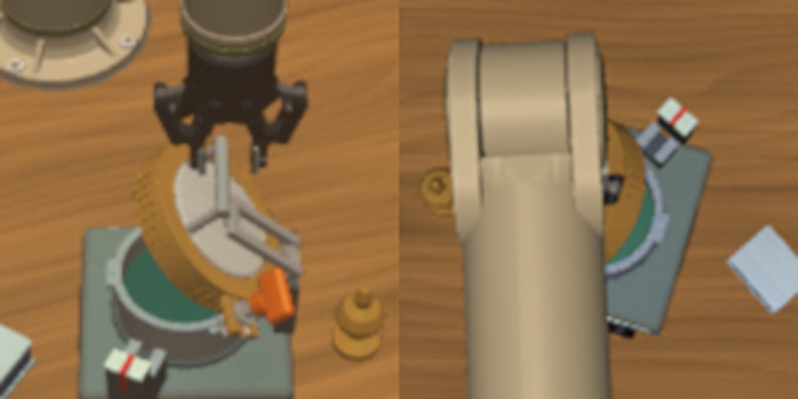

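The scene view (left half) shows the fingers at (200,160) and (258,160) straddling the bar at (220,170). Now I'll close on it.

drive_tool:
  commands: [0, 0, 0, 0, 0, 0, 0, 0, 0, 0, 0, 0, 0, 0, 0, 0, 0, 0, 0, 0, 0, 0, 0, 0, 0, 0, 0, 0, 0, 0]
  grip: -1
  squeeze: 20

```text
time: 2.7
tool_pos: [0.5612, 0.0467, 0.3267]
tcp_rot: [3.14, 0.003, 2.864]
force: [0.6, -0.3, -0.8]
grip_width: -0.0
grip_force: 0.0
```

Run:
```python
from h import *
p=np.load('p.npy')
prev=None
for th in np.r_[p[3]:0:9j, -.02]:
    y,z=(Ro.from_euler('x',-th).apply(np.array([0,-.045,.23])-H)+H)[1:]*1000
    if prev is not None: print(round(th,3),'dy %.1f dz %.1f'%(y-prev[0],-(z-prev[1])))
    prev=(y,z)
print(read_state()['force'])
```

```text
0.691 dy -13.4 dz 7.1
0.592 dy -12.7 dz 8.4
0.493 dy -11.8 dz 9.6
0.395 dy -10.8 dz 10.7
0.296 dy -9.7 dz 11.7
0.197 dy -8.5 dz 12.6
0.099 dy -7.2 dz 13.4
0.0 dy -5.8 dz 14.0
-0.02 dy -1.0 dz 2.9
[ 0.60983266 -0.2695712  -0.81637433]
```

The gripper shut to zero, so it missed the bar. I'll look again.

Run:
```python
from h import *
a=snapshot('scene')[150:250,250:350]
cv2.imwrite('pics/g2.png',cv2.resize(a,None,fx=6,fy=6,interpolation=cv2.INTER_CUBIC))
p=np.load('p.npy'); m=model(p)
for k in('bar0','bar','bar1'): print(k,((proj('scene',m[k])[0]-[250,150])*6).round())
s=read_state(); R=Ro.from_euler('xyz',s['tcp_rot'])
for d in(0,.006,.025): print(d,((proj('scene',s['tool_pos']+R.apply([0,0,d]))[0]-[250,150])*6).round())
```

```text
bar0 [442. 207.]
bar [445. 281.]
bar1 [448. 357.]
0 [454. 264.]
0.006 [454. 274.]
0.025 [453. 303.]
```

View pics/g2.png

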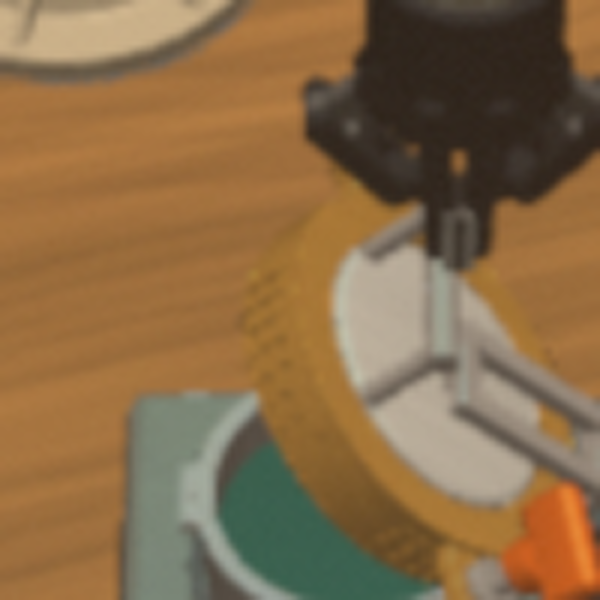

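Run:
```python
from h import *
R=Ro.from_euler('xyz',[-3.1398,0,2.6889]); t=np.array([.27315,.56164,.22606])
for d in(-.01,0,.012,.025): print(d,[proj('scene',t+R.apply([0,y,d]))[0].round(1).tolist() for y in(-.043,0,.043)])
a=cv2.imread('pics/scene0.png')[60:115,425:505]; g=a.mean(2)
for x in(14,18,19,22,50,55,58,61): print(x+425,g[:,x].astype(int).tolist()[20:50])
print(read_state())
```

```text
-0.01 [[443.2, 103.8], [457.5, 105.3], [471.9, 106.8]]
0 [[442.6, 106.3], [456.8, 107.8], [471.1, 109.4]]
0.012 [[441.8, 109.3], [455.9, 110.8], [470.1, 112.4]]
0.025 [[440.9, 112.6], [455.0, 114.1], [469.1, 115.6]]
439 [38, 31, 31, 33, 31, 30, 32, 30, 32, 32, 38, 83, 109, 113, 110, 106, 104, 102, 103, 103, 100, 106, 104, 104, 105, 109, 114, 116, 114, 115]
443 [31, 37, 52, 68, 79, 69, 54, 49, 44, 38, 34, 32, 33, 44, 46, 52, 56, 63, 72, 75, 76, 76, 78, 94, 106, 112, 114, 112, 114, 115]
444 [44, 66, 86, 97, 92, 61, 46, 46, 46, 39, 35, 35, 38, 69, 71, 73, 74, 75, 75, 76, 80, 78, 77, 96, 107, 111, 113, 113, 114, 117]
447 [49, 56, 64, 51, 36, 33, 33, 38, 33, 33, 32, 48, 77, 103, 107, 105, 108, 113, 112, 108, 106, 102, 103, 105, 109, 112, 111, 112, 115, 115]
475 [27, 26, 27, 27, 28, 33, 37, 35, 31, 28, 28, 27, 24, 29, 34, 31, 40, 46, 45, 51, 61, 63, 71, 70, 62, 58, 48, 81, 123, 137]
480 [35, 37, 44, 45, 45, 45, 44, 44, 41, 38, 44, 46, 41, 33, 27, 27, 27, 30, 28, 24, 22, 22, 21, 22, 21, 20, 19, 22, 20, 22]
483 [42, 44, 47, 44, 35, 29, 26, 29, 30, 38, 41, 41, 36, 27, 27, 27, 29, 30, 31, 31, 
[... 155 characters left out ...]
, 22, 21]
{'time': 2.75, 'qpos': array([-0.45013533,  0.22446847,  0.38732791,  1.37810995, -0.08438772,
        1.55313379,  1.2223795 ]), 'qd': array([-0.00068439,  0.00362106, -0.00062533,  0.01318076,  0.00146476,
       -0.00120357,  0.00038837]), 'joint_torque': array([ 1.59930456e-03, -4.99255157e+01,  3.48303169e+00, -3.79216540e+01,
        1.68445468e-02,  4.57299262e-03,  4.43698343e-05]), 'tool_pos': array([0.56095464, 0.04667526, 0.32627399]), 'tcp_rot': array([3.14069545e+00, 1.87533893e-03, 2.86346849e+00]), 'force': array([-0.0239008 ,  0.67444884, -0.39719854]), 'moment': array([-0.06195704, -0.03853456,  0.05457235]), 'grip_force': 0.0, 'grip_width': -9.376671123247569e-05}
```

Run:
```python
from h import *
for n in('scene','top'):
    print(n,proj(n,[[0,0,0],[0,0,.02]]).round(1).tolist())
    im=cv2.imread(f'pics/{n}0.png'); c=proj(n,[0,0,0.02])[0].astype(int)
    hsv=cv2.cvtColor(im,cv2.COLOR_BGR2HSV); m=((hsv[...,1]<110)&(hsv[...,2]>120)).astype(np.uint8)
    w=m[c[1]-60:c[1]+60,c[0]-60:c[0]+60]
    y,x=np.nonzero(w); 
    for row in range(-40,60,10):
        xs=np.nonzero(w[60+row])[0]; print(row+c[1], (xs.min()+c[0]-60,xs.max()+c[0]-60) if len(xs) else None, end=' ')
    print()
s=read_state();R=Ro.from_euler('xyz',s['tcp_rot']); print([proj('top',s['tool_pos']+R.apply([0,0,d]))[0].round(1).tolist() for d in(0,.025)])
# start tool in top view: open tips
R=Ro.from_euler('xyz',[-3.1398,0,2.6889]); t=np.array([.27315,.56164,.22606])
for d in(-.01,0,.025): print(d,[proj('top',t+R.apply([0,y,d]))[0].round(1).tolist() for y in(-.043,0,.043)])
a=cv2.imread('pics/scene0.png')[60:125,420:500]; b=cv2.imread('pics/top0.png')[310:375,70:150]
a=np.hstack([a,b]); cv2.imwrite('pics/g3.png',cv2.resize(a,None,fx=5,fy=5,interpolation=cv2.INTER_CUBIC))
```

```text
scene [[261.6, 138.5], [261.2, 134.3]]
94 (np.int64(275), np.int64(277)) 104 None 114 None 124 (np.int64(233), np.int64(290)) 134 (np.int64(228), np.int64(296)) 144 (np.int64(229), np.int64(293)) 154 (np.int64(233), np.int64(283)) 164 None 174 None 184 (np.int64(319), np.int64(320)) 
top [[319.3, 418.9], [319.2, 420.7]]
380 None 390 (np.int64(297), np.int64(340)) 400 (np.int64(288), np.int64(349)) 410 (np.int64(283), np.int64(353)) 420 (np.int64(282), np.int64(355)) 430 (np.int64(311), np.int64(353)) 440 (np.int64(327), np.int64(348)) 450 (np.int64(334), np.int64(338)) 460 (np.int64(318), np.int64(334)) 470 (np.int64(259), np.int64(262)) 
[[303.7, 232.7], [304.2, 233.9]]
-0.01 [[132.2, 343.3], [119.3, 335.9], [106.6, 328.6]]
0 [[133.7, 342.9], [120.9, 335.6], [108.3, 328.3]]
0.025 [[137.4, 341.9], [124.8, 334.8], [112.4, 327.6]]
```

View pics/g3.png

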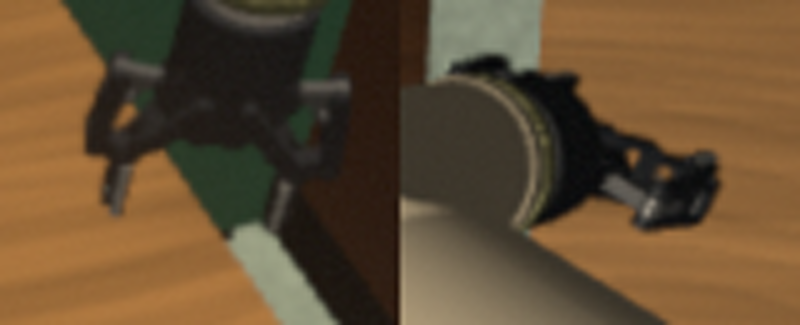

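In the start view, the open fingertips at (443,102) and (475,106) sit about 25 mm higher than the text implies. So the tips are on top of the bar, not around it. I'll open, shift about 6 mm in -y, go lower while watching the force, then close again.

drive_tool:
  commands: [0, 0, -5, 0, 0, 0, 0, -5, 0, 0, 0, 0, 0, 0, 0, 0, 0, 0, 0, 0, 0, 0, 0, 0, 0, 0, 0, 0, 0, 0]
  grip: -0.1

```text
time: 3.17
tool_pos: [0.559, 0.0416, 0.33]
tcp_rot: [3.142, -0.0, 2.863]
force: [0.6, -0.7, 0.2]
grip_width: 0.0384
grip_force: 0.0
```

drive_tool:
  commands: [0, 0, 7, 0, 0, 0, 0, 0, 7, 0, 0, 0, 0, 0, 7, 0, 0, 0, 0, 0, 0, 0, 0, 0]

```text
time: 3.5
tool_pos: [0.5582, 0.0419, 0.3066]
tcp_rot: [-3.14, -0.003, 2.863]
force: [-0.6, 0.3, -0.3]
grip_width: 0.0386
grip_force: 0.0
```

drive_tool:
  commands: [0, 0, 4, 0, 0, 0, 0, 0, 0, 0, 0, 0, 0, 0, 0, 0, 0, 0, 0, 0, 0, 0, 0, 0, 0, 0, 0, 0, 0, 0]
  grip: -1
  squeeze: 20

```text
time: 3.92
tool_pos: [0.5587, 0.0413, 0.3044]
tcp_rot: [-3.141, -0.001, 2.863]
force: [-1.6, -1.5, -5.4]
grip_width: 0.0132
grip_force: 21.2
```

drive_tool:
  commands: [0, -6.8, 3.4, 0, 0, 0, 0, -6.6, 3.7, 0, 0, 0, 0, -6.4, 4.1, 0, 0, 0, 0, -6.3, 4.3, 0, 0, 0, 0, -6, 4.6, 0, 0, 0]

```text
time: 4.33
tool_pos: [0.5502, 0.0111, 0.2853]
tcp_rot: [3.14, 0.001, 2.864]
force: [-2.8, 4.6, 4.3]
grip_width: 0.0132
grip_force: 21.9
```

drive_tool:
  commands: [0, -5.9, 4.8, 0, 0, 0, 0, -5.5, 5.2, 0, 0, 0, 0, -5.3, 5.5, 0, 0, 0, 0, -5, 5.7, 0, 0, 0, 0, -4.7, 6, 0, 0, 0]

```text
time: 4.75
tool_pos: [0.5429, -0.0151, 0.2571]
tcp_rot: [3.142, 0.0, 2.863]
force: [0.3, 3.2, 0.7]
grip_width: 0.0129
grip_force: 21.6
```

drive_tool:
  commands: [0, -4.4, 6.2, 0, 0, 0, 0, -4.1, 6.4, 0, 0, 0, 0, -3.8, 6.6, 0, 0, 0, 0, -3.5, 6.8, 0, 0, 0]

```text
time: 5.08
tool_pos: [0.5386, -0.0301, 0.231]
tcp_rot: [-3.142, 0.0, 2.863]
force: [-0.5, 2.4, 3.1]
grip_width: 0.0128
grip_force: 21.9
```

drive_tool:
  commands: [0, -3, 6.9, 0, 0, 0, 0, -2.8, 7, 0, 0, 0, 0, 0, 3, 0, 0, 0, 0, 0, 0, 0, 0, 0]

```text
time: 5.42
tool_pos: [0.5372, -0.0359, 0.2157]
tcp_rot: [3.141, 0.001, 2.863]
force: [-4.5, 0.8, 11.7]
grip_width: 0.0129
grip_force: 23.1
```

drive_tool:
  commands: [0, 0, 3, 0, 0, 0, 0, 0, 3, 0, 0, 0, 0, 0, 0, 0, 0, 0]

```text
time: 5.67
tool_pos: [0.539, -0.0364, 0.2125]
tcp_rot: [3.14, 0.007, 2.863]
force: [-5.5, -0.6, 24.5]
grip_width: 0.0133
grip_force: 25.9
```

drive_tool:
  commands: [0, 0, -5, 0, 0, 0, 0, 0, 0, 0, 0, 0, 0, 0, 0, 0, 0, 0]
  grip: -0.1

```text
time: 5.92
tool_pos: [0.5367, -0.0359, 0.2131]
tcp_rot: [-3.141, -0.001, 2.863]
force: [0.1, 0.3, -0.2]
grip_width: 0.0385
grip_force: 0.0
```

drive_tool:
  commands: [0, 0, -35, 0, 0, 0, 0, 0, -35, 0, 0, 0, 0, 0, -35, 0, 0, 0, 33, -2.5, 0, 0, 0, 0, 33, -2.5, 0, 0, 0, 0]

```text
time: 6.33
tool_pos: [0.4733, -0.0227, 0.3195]
tcp_rot: [-3.14, 0.003, 2.862]
force: [-1.0, 0.7, -0.1]
grip_width: 0.0383
grip_force: 0.0
```

Run:
```python
from h import *
im=snapshot('scene'); cv2.imwrite('pics/s2.png',im)
p=np.load('p.npy'); 
for th in(0,.06):
    p[3]=th
    for k in('bar0','bar','bar1','knob','lt','lb','mark'): print(th,k,((proj('scene',model(p)[k])[0]-[250,150])*5).round())
a=im[150:270,250:380]
cv2.imwrite('pics/g4.png',cv2.resize(a,None,fx=5,fy=5,interpolation=cv2.INTER_CUBIC))
```

```text
0 bar0 [213. 283.]
0 bar [213. 343.]
0 bar1 [213. 406.]
0 knob [348. 505.]
0 lt [192. 174.]
0 lb [195. 242.]
0 mark [192. 587.]
0.06 bar0 [219. 273.]
0.06 bar [219. 333.]
0.06 bar1 [219. 396.]
0.06 knob [354. 500.]
0.06 lt [200. 162.]
0.06 lb [196. 232.]
0.06 mark [192. 587.]
```

View pics/g4.png

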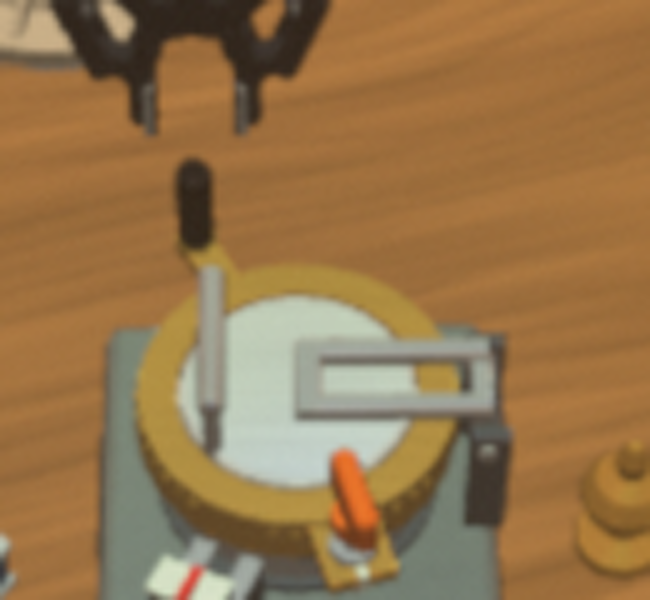

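The lid is shut: the bar at (211,340) and the lever at (193,162)–(196,245) both match the prediction for angle 0. The knob is at (350,500). Now the lever.

Run:
```python
from h import *
p=np.load('p.npy'); p[3]=0; np.save('p.npy',p); m=model(p); print(m['lever'])
print(todo(m['lever']+[0,0,.06],[np.pi,0,np.pi-.278]))
q=p.copy(); prev=None
for r in np.r_[p[4]:.87:7j]:
    q[4]=r; v=Ro.from_euler('z',p[2]).inv().apply(model(q)['lever']-[p[0],p[1],0])*1e3
    if prev is not None: print(round(r,3),'tool dx %.1f dy %.1f'%(-(v-prev)[0],(v-prev)[1]), model(q)['lever'].round(4))
    prev=v
```

```text
[ 0.43651989 -0.0163804   0.222     ]
(array([30.5, -3.3, 36.4]), array([-0. , -0.2, -0.1]))
0.321 tool dx 5.5 dy 11.7 [ 0.4344 -0.0036  0.222 ]
0.431 tool dx 4.2 dy 12.2 [0.4337 0.0093 0.222 ]
0.54 tool dx 2.9 dy 12.6 [0.4344 0.0223 0.222 ]
0.65 tool dx 1.5 dy 12.9 [0.4366 0.035  0.222 ]
0.76 tool dx 0.0 dy 13.0 [0.4401 0.0475 0.222 ]
0.87 tool dx -1.4 dy 12.9 [0.445  0.0595 0.222 ]
```

drive_tool:
  commands: [30.5, -3.3, 0, 0, 0, 0, 0, 0, 30, 0, 0, 0, 0, 0, 30, 0, 0, 0, 0, 0, 25, 0, 0, 0, 0, 0, 25, 0, 0, 0]

```text
time: 6.8
tool_pos: [0.441, -0.017, 0.2066]
tcp_rot: [-3.141, -0.001, 2.863]
force: [-0.1, -0.3, -0.6]
grip_width: 0.0384
grip_force: 0.0
```

drive_tool:
  commands: [0, 0, 0, 0, 0, 0, 0, 0, 0, 0, 0, 0, 0, 0, 0, 0, 0, 0, 0, 0, 0, 0, 0, 0]
  grip: -1

```text
time: 7.13
tool_pos: [0.4401, -0.0168, 0.208]
tcp_rot: [-3.14, -0.005, 2.863]
force: [-5.4, 0.3, -12.7]
grip_width: 0.0193
grip_force: 22.1
```

drive_tool:
  commands: [2.8, 5.8, 0, 0, 0, 0, 2.7, 5.9, 0, 0, 0, 0, 2.2, 6.1, 0, 0, 0, 0, 2, 6.1, 0, 0, 0, 0]

```text
time: 7.47
tool_pos: [0.4374, 0.0073, 0.2084]
tcp_rot: [-3.138, -0.004, 2.861]
force: [-8.3, -5.1, -9.8]
grip_width: 0.0191
grip_force: 22.2
```

drive_tool:
  commands: [1.6, 6.3, 0, 0, 0, 0, 1.3, 6.3, 0, 0, 0, 0, 0.9, 6.4, 0, 0, 0, 0, 0.6, 6.5, 0, 0, 0, 0]

```text
time: 7.8
tool_pos: [0.4409, 0.0334, 0.2086]
tcp_rot: [-3.139, -0.002, 2.862]
force: [-0.5, -4.3, -10.1]
grip_width: 0.019
grip_force: 21.9
```

drive_tool:
  commands: [0, 6.5, 0, 0, 0, 0, 0, 6.5, 0, 0, 0, 0, 0, 0, 0, 0, 0, 0]

```text
time: 8.05
tool_pos: [0.4453, 0.0474, 0.2088]
tcp_rot: [-3.14, -0.001, 2.864]
force: [-2.3, 0.8, -11.3]
grip_width: 0.0192
grip_force: 21.8
```

```bash
cat > kn.py <<'E'
from h import *
# ring angle estimate from scene: orange centroid (knob) and white-line
def orange(n):
    im=snapshot(n); h=cv2.cvtColor(im,cv2.COLOR_BGR2HSV)
    m=((h[...,0]<12)&(h[...,1]>170)&(h[...,2]>120)).astype(np.uint8)
    m[:150]=0; m[320:]=0; m[:,:240]=0; m[:,400:]=0
    k,l,st,c=cv2.connectedComponentsWithStats(m); i=1+np.argmax(st[1:,4]) if k>1 else None
    return im,(c[i],st[i]) if i else None
E
python3 - <<'E'
from kn import *
im,o=orange('scene'); p=np.load('p.npy'); print(o)
for r in(.6,.7,.76,.8,.87): p[4]=r; print(r,proj('scene',model(p)['knob'])[0].round(1),proj('scene',model(p)['pointer'])[0].round(1))
print(proj('scene',model(p)['mark'])[0]); cv2.imwrite('pics/s3.png',im)
s=read_state(); t=s['tool_pos']-[p[0],p[1],0]; t=Ro.from_euler('z',-p[2]).apply(t); print('lever r:',p[5]-np.arctan2(t[1],t[0])%(2*np.pi),np.hypot(*t[:2]),s['tool_pos'],s['force'])
E
```

```text
(array([298.54545455, 248.68831169]), array([294, 240,   9,  17,  77], dtype=int32))
0.6 [303.8 251.6] [302.7 263.8]
0.7 [299.9 250.9] [298. 263.]
0.76 [297.5 250.3] [295.2 262.3]
0.8 [296.  249.9] [293.4 261.8]
0.87 [293.4 249. ] [290.2 260.7]
[288.38433459 267.35509803]
lever r: 0.7743650081767885 0.11304522325708503 [0.4453314  0.04741768 0.20880243] [ -1.40005438   1.59115358 -11.21565824]
```

```bash
cat >> kn.py <<'E'
from scipy.optimize import minimize_scalar
import itertools
def mask(im,loose=0):
    h=cv2.cvtColor(im,cv2.COLOR_BGR2HSV)
    m=((h[...,0]<13)&(h[...,1]>185-loose)&(h[...,2]>90)).astype(np.uint8); m[:150]=0; m[320:]=0; m[:,:240]=0; m[:,400:]=0
    return m
def comps(im):
    k,l,st,c=cv2.connectedComponentsWithStats(mask(im)); return sorted([(int(s[4]),*cc.round(2)) for s,cc in zip(st[1:],c[1:])],reverse=True)[:3]
def wing(p,r,press=0,turn=0,n='scene'):
    a=A0-r; c=pol(.102,a,.228-press); R=Ro.from_euler('z',a-turn)
    P=np.array([R.apply([sx*.025,sy*.007,z])+c for sx,sy,z in itertools.product((-1,1),(-1,1),(.012,-.016))])
    hl=cv2.convexHull(proj(n,lidp(p,P)).astype(np.float32)); M=cv2.moments(hl); return np.array([M['m10'],M['m01']])/M['m00'],M['m00']
E
python3 - <<'E'
from kn import *
p=np.load('p.npy')
print('mark pred',proj('scene',model(p)['mark'])[0].round(2))
for f in('s2','s3'):
    print(f,comps(cv2.imread(f'pics/{f}.png')))
for r in(.15,.211,.25,.72,.76,.8,.84,.87): c,a=wing(p,r); print(r,c.round(2),a)
t=read_state()['tool_pos']-[p[0],p[1],0]; t=Ro.from_euler('z',-p[2]).apply(t); print(t, 'r', p[5]-np.pi+np.arcsin(t[1]/.118))
E
```

```text
mark pred [288.38 267.36]
s2 [(102, np.float64(320.27), np.float64(250.16))]
s3 [(92, np.float64(298.34), np.float64(249.64))]
0.15 [322.04 250.47] 167.3643328731414
0.211 [319.65 251.02] 160.07584952143952
0.25 [318.09 251.31] 155.22008070070297
0.72 [299.02 250.74] 163.73796419380233
0.76 [297.46 250.35] 168.43568630190566
0.8 [295.92 249.91] 172.95717874076217
0.84 [294.41 249.41] 177.29359910893254
0.87 [293.3  249.01] 180.4188301723916
[-0.1127937   0.00753678  0.20880243] r 0.7715595554210006
```

drive_tool:
  commands: [0, 6, 0, 0, 0, 0, -0.6, 6, 0, 0, 0, 0, 0, 0, 0, 0, 0, 0]

```text
time: 8.35
tool_pos: [0.4496, 0.0587, 0.2089]
tcp_rot: [-3.141, 0.0, 2.863]
force: [-0.7, -0.4, -11.9]
grip_width: 0.0193
grip_force: 21.7
```

Run:
```python
from kn import *
p=np.load('p.npy')
im=snapshot('scene'); cv2.imwrite('pics/s4.png',im); print(comps(im))
t=read_state()['tool_pos']-[p[0],p[1],0]; t=Ro.from_euler('z',-p[2]).apply(t); print(t, 'r', p[5]-np.pi+np.arcsin(t[1]/.118))
for f in('s2','s3','s4'):
    for lo in(0,30,60): 
        i=cv2.imread(f'pics/{f}.png'); k,l,st,c=cv2.connectedComponentsWithStats(mask(i,lo)); j=1+np.argmax(st[1:,4]); print(f,lo,st[j,4],c[j].round(2))
c0=proj('scene',model(p)['mark'])[0].astype(int)
a=im[225:285,260:340]; cv2.imwrite('pics/g5.png',cv2.resize(a,None,fx=10,fy=10,interpolation=cv2.INTER_CUBIC))
for r in (.84,.87,.9):
    q=p.copy();q[4]=r; an=A0-r
    print(r,[((proj('scene',lidp(p,pol(R,an,.2)))[0]-[260,225])*10+5).round().tolist() for R in(.09,.122)])
print([((proj('scene',inj(p,pol(R,-np.radians(25),.186)))[0]-[260,225])*10+5).round().tolist() for R in(.12,.134,.15)])
```

```text
[(100, np.float64(294.28), np.float64(248.55))]
[-0.11172733  0.01957477  0.20887909] r 0.8743033040569436
s2 0 102 [320.27 250.16]
s2 30 112 [320.26 250.29]
s2 60 120 [320.22 250.38]
s3 0 92 [298.34 249.64]
s3 30 116 [298.51 249.98]
s3 60 122 [298.48 250.1 ]
s4 0 100 [294.28 248.55]
s4 30 124 [294.31 249.22]
s4 60 135 [294.49 248.93]
0.84 [[371.0, 270.0], [321.0, 367.0]]
0.87 [[361.0, 266.0], [307.0, 362.0]]
0.9 [[351.0, 263.0], [294.0, 357.0]]
[[312.0, 386.0], [289.0, 429.0], [262.0, 478.0]]
```

View pics/g5.png

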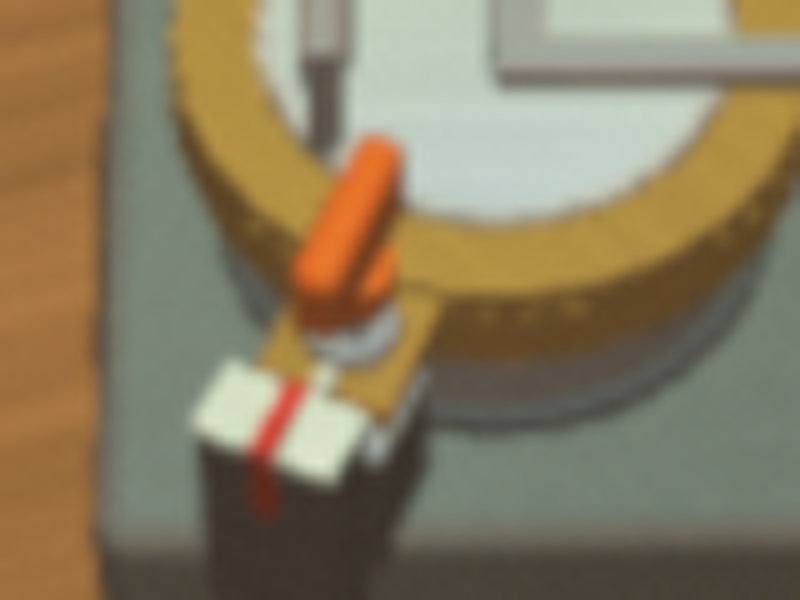

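The white line on the tab, about (326,377) in the crop, sits slightly right of the red mark line at (297,383)–(258,455). The ring is therefore about 0.04 rad short. I'll measure it by unwrapping the image around the pot's axis.

```bash
cat >> kn.py <<'E'
def polar(im,p,zt=.184):
    A=np.radians(np.arange(-45,-5,.25)); out={}
    for nm,R,z in(('red',np.arange(.124,.147,.001),.186),('tab',np.arange(.1145,.122,.0005),zt)):
        P=np.array([[inj(p,pol(r,a,z)) for a in A] for r in R]).reshape(-1,3)
        q=proj('scene',P).reshape(len(R),len(A),2).astype(np.float32)
        out[nm]=cv2.remap(im,q[...,0],q[...,1],cv2.INTER_CUBIC).astype(float)
    return np.degrees(A),out
def lines(im,p):
    A,o=polar(im,p); red=(o['red'][...,2]-o['red'][...,1]).clip(40,None).mean(0)-40; w=o['tab'][...,0].mean(0)
    return (A*red).sum()/red.sum(),A,w
E
python3 - <<'E'
from kn import *
p=np.load('p.npy'); im=cv2.imread('pics/s4.png'); r,A,w=lines(im,p); print('red',r)
for a,x in zip(A[::2],w[::2]): print('%.1f:%d'%(a,x),end=' ')
print()
A,o=polar(im,p)
for i in range(0,15,3): print(o['tab'][i,::4,0].astype(int).tolist())
E
```

```text
red -26.54683612399973
-45.0:119 -44.5:119 -44.0:119 -43.5:119 -43.0:119 -42.5:119 -42.0:120 -41.5:120 -41.0:119 -40.5:119 -40.0:119 -39.5:119 -39.0:118 -38.5:118 -38.0:118 -37.5:119 -37.0:119 -36.5:120 -36.0:121 -35.5:122 -35.0:123 -34.5:121 -34.0:115 -33.5:108 -33.0:99 -32.5:91 -32.0:89 -31.5:89 -31.0:91 -30.5:92 -30.0:90 -29.5:85 -29.0:79 -28.5:72 -28.0:67 -27.5:66 -27.0:72 -26.5:88 -26.0:110 -25.5:134 -25.0:153 -24.5:164 -24.0:164 -23.5:153 -23.0:135 -22.5:116 -22.0:102 -21.5:94 -21.0:92 -20.5:93 -20.0:95 -19.5:93 -19.0:89 -18.5:85 -18.0:80 -17.5:76 -17.0:70 -16.5:64 -16.0:64 -15.5:67 -15.0:74 -14.5:86 -14.0:98 -13.5:104 -13.0:102 -12.5:90 -12.0:76 -11.5:65 -11.0:61 -10.5:64 -10.0:70 -9.5:76 -9.0:79 -8.5:80 -8.0:81 -7.5:80 -7.0:79 -6.5:80 -6.0:80 -5.5:81 
[118, 118, 119, 119, 119, 119, 119, 119, 119, 117, 113, 102, 82, 71, 67, 66, 66, 67, 86, 122, 160, 163, 125, 84, 67, 68, 68, 70, 70, 67, 72, 92, 106, 92, 71, 79, 82, 82, 82, 83]
[119, 119, 120, 120, 119, 119, 119, 120, 120, 117, 116, 104, 86, 72, 66, 67, 65, 66, 80, 120, 161, 163, 128, 87, 66, 66, 67, 69, 68, 68, 73, 94, 102, 85, 68, 77, 84, 85, 86, 87]
[119, 119, 120, 121, 120, 119, 118, 118, 118, 119, 116, 110, 90, 71, 73, 74, 67, 65, 75, 113, 151, 161, 128, 86, 69, 76, 74, 67, 65, 66, 76, 98, 101, 77, 64, 73, 84, 85, 86, 86]
[119, 119, 120, 121, 120, 119, 118, 117, 120, 120, 122, 118, 96, 88, 94, 91, 78, 64, 67, 105, 148, 162, 132, 100, 96, 100, 88, 73, 66, 62, 76, 101, 104, 71, 59, 68, 79, 80, 77, 77]
[120, 119, 120, 120, 120, 120, 120, 119, 121, 127, 137, 129, 121, 121, 126, 125, 102, 71, 64, 102, 150, 169, 148, 132, 133, 135, 123, 104, 75, 60, 76, 102, 102, 66, 53, 62, 72, 74, 71, 72]
```

drive_tool:
  commands: [-0.4, 2.4, 0, 0, 0, 0, -0.4, 2.4, 0, 0, 0, 0, 0, 0, 0, 0, 0, 0]

```text
time: 8.65
tool_pos: [0.4517, 0.0629, 0.2089]
tcp_rot: [-3.141, 0.0, 2.863]
force: [-1.3, -2.9, -10.3]
grip_width: 0.0191
grip_force: 21.8
```

```bash
cat >> kn.py <<'E'
def ring_err(im,p):
    r,A,w=lines(im,p); k=(A>-34)&(A<-18); i=np.argmax(np.where(k,w,0)); s=slice(i-6,i+7); v=(w[s]-w[s].min()); wa=(A[s]*v).sum()/v.sum()
    return r,wa,np.radians(wa-r)
E
python3 - <<'E'
from kn import *
p=np.load('p.npy')
print(ring_err(cv2.imread('pics/s4.png'),p)); im=snapshot('scene'); cv2.imwrite('pics/s5.png',im); print(ring_err(im,p),comps(im))
E
```

```text
(np.float64(-26.54683612399973), np.float64(-24.231806464406105), np.float64(0.04040488984123226))
(np.float64(-26.542487518553504), np.float64(-26.45977222630419), np.float64(0.0014436541914998903)) [(98, np.float64(292.86), np.float64(247.72))]
```

The ring error is now 0.001 rad. I'll release, lift and check it again.

drive_tool:
  commands: [0, 0, 0, 0, 0, 0, 0, 0, 0, 0, 0, 0, 0, 0, 0, 0, 0, 0]
  grip: -0.1

```text
time: 8.95
tool_pos: [0.4528, 0.0638, 0.2103]
tcp_rot: [3.139, 0.003, 2.864]
force: [-0.3, 0.3, 0.3]
grip_width: 0.038
grip_force: 0.0
```

drive_tool:
  commands: [0, 0, -30, 0, 0, 0, 0, 0, -30, 0, 0, 0, 0, 0, -30, 0, 0, 0, 0, 0, -20, 0, 0, 0, 0, 0, 0, 0, 0, 0]

```text
time: 9.37
tool_pos: [0.4538, 0.0637, 0.3245]
tcp_rot: [3.136, 0.008, 2.864]
force: [0.6, -0.4, 0.3]
grip_width: 0.0386
grip_force: 0.0
```

Run:
```python
from kn import *
p=np.load('p.npy'); im=snapshot('scene'); cv2.imwrite('pics/s6.png',im); print(ring_err(im,p),comps(im))
a=np.radians(-26.2); k=inj(p,pol(.102,a,.228)); yaw=p[2]+a+np.pi; print(k,yaw)
s=read_state(); print(s['qpos'].round(2)); print(todo([k[0],k[1],.33],[np.pi,0,yaw]))
```

```text
(np.float64(-26.544963907441144), np.float64(-26.4596372688478), np.float64(0.0014892307831131117)) [(101, np.float64(292.95), np.float64(247.78)), (2, np.float64(289.5), np.float64(256.0))]
[ 0.62734659 -0.05925167  0.228     ] 2.4060591479936826
[-0.52 -0.03  0.3   1.64  0.01  1.52  1.08]
(array([-201.2,  -70.4,   -7.2]), array([ 0.3,  0.3, 26.2]))
```

drive_tool:
  commands: [-33.5, -11.7, 0, 0, 0, 0, -33.5, -11.7, 0, 0, 0, 0, -33.5, -11.7, 0, 0, 0, 0, -33.5, -11.7, 0, 0, 0, 0, -33.5, -11.7, 0, 0, 0, 0]

```text
time: 9.83
tool_pos: [0.5978, -0.0398, 0.3181]
tcp_rot: [3.141, 0.0, 2.865]
force: [0.2, 1.5, 0.4]
grip_width: 0.0385
grip_force: 0.0
```

drive_tool:
  commands: [-33.5, -11.7, 0, 0, 0, 0, 0, 0, 0, 0, 0, 6.5, 0, 0, 0, 0, 0, 6.5, 0, 0, 0, 0, 0, 6.5, 0, 0, 0, 0, 0, 6.5]

```text
time: 10.25
tool_pos: [0.6258, -0.0598, 0.3175]
tcp_rot: [-3.141, -0.001, 2.404]
force: [0.7, -0.2, -0.3]
grip_width: 0.0382
grip_force: 0.0
```

Run:
```python
from kn import *
p=np.load('p.npy')
s=read_state(); print(s['qpos'].round(2)); print(todo([.6273,-.0593,.33],[np.pi,0,2.406]))
```

```text
[-0.31  0.4   0.54  1.2  -0.2   1.59  1.02]
(array([ -0.8,   1.3, -12.5]), array([-0. , -0. , -0.1]))
```

drive_tool:
  commands: [-0.8, 1.3, 25, 0, 0, 0, 0, 0, 25, 0, 0, 0, 0, 0, 25, 0, 0, 0, 0, 0, 22, 0, 0, 0, 0, 0, 0, 0, 0, 0]

```text
time: 10.67
tool_pos: [0.6245, -0.0584, 0.2159]
tcp_rot: [-3.136, -0.007, 2.41]
force: [-0.1, 0.7, -0.9]
grip_width: 0.0386
grip_force: 0.0
```

drive_tool:
  commands: [0, 0, 0, 0, 0, 0, 0, 0, 0, 0, 0, 0, 0, 0, 0, 0, 0, 0, 0, 0, 0, 0, 0, 0]
  grip: -1
  squeeze: 40

```text
time: 11.0
tool_pos: [0.6277, -0.0593, 0.2232]
tcp_rot: [3.14, 0.002, 2.41]
force: [-0.2, 1.1, 0.4]
grip_width: 0.0129
grip_force: 42.4
```

Run:
```python
from kn import *
p=np.load('p.npy')
im=snapshot('scene'); cv2.imwrite('pics/s7.png',im); print(ring_err(im,p),comps(im)); s=read_state(); print(s['tool_pos'],s['force'],s['moment'])
```

```text
(np.float64(-26.544041450777208), np.float64(-26.53731624575952), np.float64(0.00011737697043029185)) [(70, np.float64(290.63), np.float64(250.53))]
[ 0.62765632 -0.05931161  0.22315551] [0.72701556 0.5014264  0.16290876] [ 0.07191295  0.03790926 -0.00085964]
```

drive_tool:
  commands: [0, 0, 4, 0, 0, 0, 0, 0, 4, 0, 0, 0, 0, 0, 4, 0, 0, 0, 0, 0, 0, 0, 0, 0]

```text
time: 11.38
tool_pos: [0.6275, -0.0595, 0.2097]
tcp_rot: [3.141, 0.001, 2.41]
force: [2.7, -0.5, 5.4]
grip_width: 0.0127
grip_force: 43.2
```

drive_tool:
  commands: [0, 0, 4, 0, 0, 0, 0, 0, 2, 0, 0, 0, 0, 0, 0, 0, 0, 0, 0, 0, 0, 0, 0, 0]

```text
time: 11.72
tool_pos: [0.6276, -0.0595, 0.2049]
tcp_rot: [3.14, 0.002, 2.409]
force: [-1.0, -0.3, 9.0]
grip_width: 0.0131
grip_force: 43.4
```

drive_tool:
  commands: [0, 0, 2, 0, 0, 0, 0, 0, 1, 0, 0, 0, 0, 0, 0, 0, 0, 0]

```text
time: 11.97
tool_pos: [0.6281, -0.0596, 0.2045]
tcp_rot: [3.138, 0.003, 2.41]
force: [-6.0, 2.3, 21.6]
grip_width: 0.0126
grip_force: 45.3
```

drive_tool:
  commands: [0, 0, 0, 0, 0, 6, 0, 0, 0, 0, 0, 6, 0, 0, 0, 0, 0, 6, 0, 0, 0, 0, 0, 6, 0, 0, 0, 0, 0, 6]

```text
time: 12.38
tool_pos: [0.628, -0.0596, 0.2044]
tcp_rot: [3.137, 0.001, 1.881]
force: [-5.3, 1.8, 22.6]
grip_width: 0.0127
grip_force: 45.4
```

drive_tool:
  commands: [0, 0, 0, 0, 0, 6, 0, 0, 0, 0, 0, 6, 0, 0, 0, 0, 0, 6, 0, 0, 0, 0, 0, 6, 0, 0, 0, 0, 0, 6]

```text
time: 12.8
tool_pos: [0.628, -0.0595, 0.2044]
tcp_rot: [3.137, -0.002, 1.357]
force: [-5.9, 1.1, 23.8]
grip_width: 0.013
grip_force: 45.4
```

drive_tool:
  commands: [0, 0, 0, 0, 0, 6, 0, 0, 0, 0, 0, 6, 0, 0, 0, 0, 0, 6, 0, 0, 0, 0, 0, 6, 0, 0, 0, 0, 0, 4]

```text
time: 13.22
tool_pos: [0.6281, -0.0595, 0.2044]
tcp_rot: [3.139, -0.004, 0.868]
force: [-5.6, 2.0, 23.1]
grip_width: 0.0125
grip_force: 45.6
```

Run:
```python
from kn import *
p=np.load('p.npy')
im=snapshot('scene'); cv2.imwrite('pics/s8.png',im); print(ring_err(im,p)); s=read_state(); print(s['tool_pos'],s['tcp_rot'],s['force'],s['moment'],s['qpos'])
```

```text
(np.float64(-26.542117071180897), np.float64(-26.29240506329114), np.float64(0.004358296719442286))
[ 0.62808351 -0.05943755  0.20440562] [ 3.13871328 -0.00345388  0.86461857] [-5.76446378  2.87343666 23.12062789] [ 0.51622876  1.4879827  -0.02264922] [-0.51747266  0.50042221  0.82299774  1.4205729  -0.3686824   1.37433706
 -0.39229816]
```

drive_tool:
  commands: [0, 0, 0, 0, 0, 2, 0, 0, 0, 0, 0, 2, 0, 0, 0, 0, 0, 2, 0, 0, 0, 0, 0, 0]

```text
time: 13.6
tool_pos: [0.6275, -0.0605, 0.2044]
tcp_rot: [3.139, -0.002, 0.767]
force: [-8.6, -0.8, 24.0]
grip_width: 0.013
grip_force: 51.0
```

Run:
```python
from kn import *
s=read_state(); print(s['tcp_rot'],s['force'],s['moment'])
```

```text
[ 3.13879381e+00 -1.96000122e-03  7.67241858e-01] [-8.5918918  -0.79938018 23.99339566] [-0.09446847  2.03464151  0.9144023 ]
```

The stop is felt: 0.9 N m at full turn. I'll ease off, release and lift.

drive_tool:
  commands: [0, 0, -2.5, 0, 0, 0, 0, 0, 0, 0, 0, 0]

```text
time: 13.77
tool_pos: [0.6266, -0.0608, 0.2048]
tcp_rot: [3.14, 0.001, 0.769]
force: [-4.6, -3.2, 9.7]
grip_width: 0.0129
grip_force: 48.1
```

drive_tool:
  commands: [0, 0, 0, 0, 0, 0, 0, 0, 0, 0, 0, 0, 0, 0, 0, 0, 0, 0, 0, 0, 0, 0, 0, 0]
  grip: -0.3

```text
time: 14.1
tool_pos: [0.6268, -0.0591, 0.2027]
tcp_rot: [-3.141, 0.001, 0.769]
force: [-0.1, 0.1, -0.1]
grip_width: 0.0298
grip_force: 0.0
```

drive_tool:
  commands: [0, 0, -25, 0, 0, 0, 0, 0, -35, 0, 0, 0, 0, 0, -35, 0, 0, 0, 0, 0, -35, 0, 0, 0, 0, 0, 0, 0, 0, 0]

```text
time: 14.52
tool_pos: [0.6286, -0.0602, 0.3406]
tcp_rot: [3.134, -0.006, 0.769]
force: [0.6, -0.5, -0.1]
grip_width: 0.0303
grip_force: 0.0
```

Run:
```python
from kn import *
p=np.load('p.npy')
im=snapshot('scene'); cv2.imwrite('pics/s9.png',im); print(ring_err(im,p),comps(im))
print([wing(p,.87,d,t)[0].round(1).tolist() for d,t in((0,0),(.013,1.57),(0,1.57))])
a=im[195:285,255:345]
cv2.imwrite('pics/g9.png',cv2.resize(a,None,fx=6.6,fy=6.6,interpolation=cv2.INTER_CUBIC))
```

```text
(np.float64(-26.538070032573295), np.float64(-28.12240168539326), np.float64(-0.027651803785272107)) [(120, np.float64(291.47), np.float64(250.96))]
[[293.3, 249.0], [293.5, 251.8], [293.4, 248.9]]
```

View pics/g9.png

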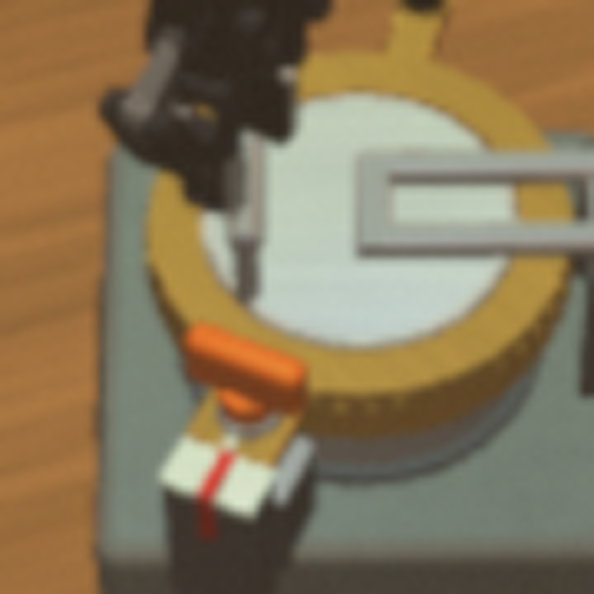

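The knob is down and lies across the radius, at (245,365) in the crop. The white line at (230,440) meets the red mark at (228,455), but it may be a degree past. I'll check numerically.

Run:
```python
from kn import *
p=np.load('p.npy')
for f in('s6','s8','s9'):
    im=cv2.imread(f'pics/{f}.png'); A,o=polar(im,p); k=slice(40,110,3)
    print(f,A[k].astype(float).round(1).tolist() if f=='s6' else '')
    for i in(0,5,9,12,14): print('  ',o['tab'][i,k,0].astype(int).tolist())
# brass lever / tab edges: lever arm black grip centroid
    h=cv2.cvtColor(im,cv2.COLOR_BGR2HSV)
q=p.copy()
for r in(.87,.9): q[4]=r; print(r,proj('scene',model(q)['lt'])[0].round(1),proj('scene',model(q)['lb'])[0].round(1))
im=cv2.imread('pics/s9.png'); g=im[175:205,295:335].min(2)
print(g[::2].tolist())
```

```text
s6 [-35.0, -34.2, -33.5, -32.8, -32.0, -31.3, -30.5, -29.8, -29.0, -28.2, -27.5, -26.8, -26.0, -25.2, -24.5, -23.8, -23.0, -22.2, -21.5, -20.8, -20.0, -19.2, -18.5, -17.8]
   [75, 67, 66, 65, 65, 65, 68, 78, 98, 128, 156, 169, 158, 128, 95, 75, 66, 65, 66, 68, 69, 69, 66, 65]
   [78, 70, 66, 68, 66, 67, 70, 76, 95, 123, 154, 166, 156, 125, 96, 77, 73, 69, 68, 67, 70, 72, 71, 65]
   [88, 79, 74, 71, 81, 91, 94, 90, 91, 105, 125, 135, 134, 126, 116, 104, 93, 91, 93, 99, 102, 93, 83, 76]
   [110, 98, 94, 98, 113, 121, 125, 119, 103, 97, 101, 107, 121, 133, 140, 138, 128, 126, 128, 136, 137, 129, 115, 103]
   [129, 122, 118, 124, 136, 148, 150, 140, 117, 97, 88, 91, 110, 136, 155, 159, 150, 150, 153, 163, 160, 151, 137, 125]
s8 
   [78, 69, 66, 63, 63, 65, 66, 73, 89, 120, 151, 168, 158, 125, 88, 70, 64, 63, 65, 65, 67, 67, 64, 63]
   [77, 69, 64, 65, 63, 64, 67, 74, 93, 122, 155, 172, 168, 138, 102, 77, 72, 67, 68, 67, 71, 72, 69, 63]
   [86, 79, 75, 72, 81, 90, 94, 90, 93, 107, 128, 143, 147, 141, 126, 108, 94, 91, 93, 99, 102, 94, 84, 75]
   [110, 99, 96, 99, 114, 122, 126, 120, 105, 
[... 2562 characters left out ...]
46, 58, 62, 62, 60, 61, 62, 62, 62, 62, 62, 63, 63], [34, 31, 33, 31, 31, 31, 32, 33, 36, 47, 55, 60, 59, 59, 60, 61, 61, 61, 62, 64, 64, 60, 57, 53, 49, 51, 48, 48, 56, 61, 62, 61, 62, 62, 60, 61, 61, 61, 60, 61], [32, 33, 33, 31, 33, 31, 41, 55, 56, 60, 62, 62, 62, 61, 62, 61, 60, 62, 59, 59, 64, 63, 64, 62, 64, 60, 55, 54, 60, 60, 60, 59, 61, 58, 58, 59, 59, 58, 59, 61], [38, 40, 34, 31, 32, 33, 44, 56, 60, 59, 60, 61, 62, 61, 61, 61, 61, 59, 58, 62, 64, 64, 65, 63, 63, 57, 51, 58, 60, 59, 58, 58, 61, 59, 58, 59, 58, 60, 57, 59], [35, 36, 33, 34, 33, 39, 48, 63, 65, 64, 62, 64, 65, 63, 64, 64, 65, 62, 61, 64, 65, 65, 63, 65, 61, 55, 56, 57, 59, 57, 59, 59, 59, 59, 60, 60, 60, 59, 60, 60]]
```

The ring crept about 0.024 rad past the mark while the knob was turned. That is within the knob's tolerance, but I'll nudge the lever back. I'll return to the lever pose recorded when the lines met and grip there.

drive_tool:
  commands: [0, 0, 0, 0, 0, 6.7, 0, 0, 0, 0, 0, 6.7, 0, 0, 0, 0, 0, 6.7, 0, 0, 0, 0, 0, 6.7, 0, 0, 0, 0, 0, 6.7]
  grip: -0.1

```text
time: 14.98
tool_pos: [0.6267, -0.059, 0.3319]
tcp_rot: [-3.141, 0.002, 0.179]
force: [-1.3, 0.4, 0.2]
grip_width: 0.0384
grip_force: 0.0
```

drive_tool:
  commands: [0, 0, 0, 0, 0, 6.7, 0, 0, 0, 0, 0, 6.7, 0, 0, 0, 0, 0, 6.7, 0, 0, 0, 0, 0, 6.4, 0, 0, 0, 0, 0, 0]

```text
time: 15.4
tool_pos: [0.6268, -0.0588, 0.3319]
tcp_rot: [3.141, 0.002, -0.283]
force: [0.1, 0.2, -0.1]
grip_width: 0.0384
grip_force: 0.0
```

Run:
```python
from kn import *
print(todo([.452,.0633,.209],[np.pi,0,-.278]),read_state()['qpos'].round(2))
```

```text
(array([-201.7,  -68.5,  123.2]), array([ 0. ,  0.1, -0.3])) [-0.6   0.54  1.09  1.18 -0.48  1.68 -1.48]
```

drive_tool:
  commands: [-33.6, -11.4, 0, 0, 0, 0, -33.6, -11.4, 0, 0, 0, 0, -33.6, -11.4, 0, 0, 0, 0, -33.6, -11.4, 0, 0, 0, 0, -33.6, -11.4, 0, 0, 0, 0]

```text
time: 15.82
tool_pos: [0.4963, 0.0318, 0.3345]
tcp_rot: [3.14, -0.001, -0.274]
force: [-1.1, 1.3, 2.5]
grip_width: 0.0381
grip_force: 0.0
```

drive_tool:
  commands: [-33.6, -11.4, 0, 0, 0, 0, 0, 0, 0, 0, 0, 0]

```text
time: 15.98
tool_pos: [0.4756, 0.0481, 0.3385]
tcp_rot: [-3.134, 0.001, -0.268]
force: [0.4, 1.1, 0.9]
grip_width: 0.0384
grip_force: 0.0
```

Run:
```python
from kn import *
print(todo([.452,.0633,.209],[np.pi,0,-.278]),read_state()['qpos'].round(2))
```

```text
(array([-26.7,  -7.4, 129.6]), array([-0.4,  0.1,  0.5])) [-1.42 -0.01  1.28  1.59  0.01  1.56 -1.99]
```

drive_tool:
  commands: [-13.4, -3.7, 0, 0, 0, 0, -13.3, -3.7, 0, 0, 0, 0, 0, 0, 30, 0, 0, 0, 0, 0, 25, 0, 0, 0, 0, 0, 0, 0, 0, 0]

```text
time: 16.4
tool_pos: [0.4523, 0.057, 0.2795]
tcp_rot: [3.138, 0.002, -0.278]
force: [-0.8, -0.6, -0.4]
grip_width: 0.0385
grip_force: 0.0
```

Run:
```python
from kn import *
print(todo([.452,.0633,.209],[np.pi,0,-.278]),read_state()['qpos'].round(2))
```

```text
(array([-1.8, -6.2, 70.5]), array([ 0.2,  0.1, -0. ])) [-1.46 -0.13  1.19  1.75  0.12  1.45 -2.14]
```

drive_tool:
  commands: [-1.8, -6.2, 0, 0, 0, 0, 0, 0, 25, 0, 0, 0, 0, 0, 25, 0, 0, 0, 0, 0, 20, 0, 0, 0, 0, 0, 0, 0, 0, 0]

```text
time: 16.82
tool_pos: [0.4538, 0.0641, 0.2119]
tcp_rot: [3.137, -0.001, -0.281]
force: [-0.7, 0.1, -0.5]
grip_width: 0.0385
grip_force: 0.0
```

Run:
```python
from kn import *
p=np.load('p.npy'); print(todo([.452,.0633,.209],[np.pi,0,-.278]),read_state()['force']); print(ring_err(snapshot('scene'),p))
```

```text
(array([-1.6,  1.2,  2.9]), array([ 0.2, -0. , -0.2])) [-0.67469743  0.05423867 -0.50609762]
(np.float64(-26.54119270377599), np.float64(-28.116966580976865), np.float64(-0.02750244242407205))
```

drive_tool:
  commands: [0, 1, 0, 0, 0, 0, 0, 0, 0, 0, 0, 0, 0, 0, 0, 0, 0, 0, 0, 0, 0, 0, 0, 0]
  grip: -1
  squeeze: 20

```text
time: 17.2
tool_pos: [0.4557, 0.0634, 0.2151]
tcp_rot: [-3.14, -0.004, -0.282]
force: [-2.1, 0.3, 7.9]
grip_width: 0.0187
grip_force: 21.9
```

Run:
```python
from kn import *
p=np.load('p.npy'); im=snapshot('scene'); print(todo([.452,.0633,.209],[np.pi,0,-.278]),read_state()['force']); print(ring_err(im,p),comps(im))
```

```text
(array([-3.5,  1.1,  6.2]), array([-0.1, -0.2, -0.2])) [-1.66403284 -1.00145856  6.93706495]
(np.float64(-26.53817867552362), np.float64(-27.54494478951001), np.float64(-0.01757138348657099)) [(107, np.float64(291.3), np.float64(250.92)), (1, np.float64(295.0), np.float64(248.0))]
```

Remaining error is -0.0176 rad, so move the lever back about 2 mm (tool +y).

drive_tool:
  commands: [0, 1, 0, 0, 0, 0, 0, 1, 0, 0, 0, 0, 0, 0, 0, 0, 0, 0, 0, 0, 0, 0, 0, 0]

```text
time: 17.58
tool_pos: [0.4554, 0.0628, 0.2152]
tcp_rot: [-3.138, -0.005, -0.28]
force: [0.3, 4.4, 6.4]
grip_width: 0.0193
grip_force: 21.8
```

Run:
```python
from kn import *
p=np.load('p.npy'); im=snapshot('scene'); cv2.imwrite('pics/s11.png',im); print(read_state()['force']); print(ring_err(im,p),comps(im))
```

```text
[0.49683163 4.97466026 6.63524033]
(np.float64(-26.545549561699257), np.float64(-27.18647609495152), np.float64(-0.011186278268644895)) [(103, np.float64(291.32), np.float64(250.71)), (2, np.float64(299.0), np.float64(255.5))]
```

drive_tool:
  commands: [0, 1.6, 0, 0, 0, 0, 0, 0, 0, 0, 0, 0, 0, 0, 0, 0, 0, 0]

```text
time: 17.88
tool_pos: [0.4547, 0.0615, 0.2152]
tcp_rot: [-3.138, -0.004, -0.28]
force: [-1.4, 3.7, 8.5]
grip_width: 0.0193
grip_force: 21.9
```

Run:
```python
from kn import *
p=np.load('p.npy'); im=snapshot('scene'); print(read_state()['force']); print(ring_err(im,p),comps(im))
```

```text
[-1.58247249  4.60928216  8.15761339]
(np.float64(-26.54170301281621), np.float64(-26.28474657315907), np.float64(0.004484735906219249)) [(105, np.float64(291.86), np.float64(250.93))]
```

Error is now +0.004 rad. Release, lift clear and verify.

drive_tool:
  commands: [0, 0, 0, 0, 0, 0, 0, 0, 0, 0, 0, 0, 0, 0, 0, 0, 0, 0]
  grip: -0.1

```text
time: 18.18
tool_pos: [0.4536, 0.0594, 0.2136]
tcp_rot: [3.141, -0.002, -0.282]
force: [-0.2, 0.1, 0.4]
grip_width: 0.0383
grip_force: 0.0
```

drive_tool:
  commands: [0, 0, -30, 0, 0, 0, 0, 0, -30, 0, 0, 0, 0, 0, -30, 0, 0, 0, 0, 0, -20, 0, 0, 0, 0, 0, 0, 0, 0, 0]

```text
time: 18.6
tool_pos: [0.4549, 0.0598, 0.327]
tcp_rot: [-3.138, -0.006, -0.282]
force: [0.0, 0.2, -0.2]
grip_width: 0.0385
grip_force: 0.0
```

Run:
```python
from kn import *
p=np.load('p.npy'); im=snapshot('scene'); cv2.imwrite('pics/s12.png',im); print(ring_err(im,p),comps(im),read_state()['qd'].round(3))
# wing long-axis direction from mask vs model
m=mask(im,30); k,l,st,c=cv2.connectedComponentsWithStats(m); j=1+np.argmax(st[1:,4]); pts=np.argwhere(l==j)[:,::-1].astype(np.float32)
print(st[j],cv2.minAreaRect(pts))
for d,t in((.013,1.4),(.013,1.57),(0,1.57)):
    a=A0-.87; ctr=pol(.102,a,.24-d); R=Ro.from_euler('z',a-t); e=proj('scene',lidp(p,np.array([ctr+R.apply([s*.025,0,0]) for s in(-1,1)]))); print(d,t,e.round(1).tolist(),np.degrees(np.arctan2(*(e[1]-e[0])[::-1])))
for n in('scene0',): 
    d=cv2.absdiff(cv2.imread('pics/scene0.png'),im).max(2); 
    for nm,(x,y) in dict(finial=(375,252),mould=(235,262),hammer=(150,285),sun=(437,210)).items(): print(nm,int(d[y-15:y+16,x-18:x+19].max()))
```

```text
(np.float64(-26.54275829638587), np.float64(-26.281742205078757), np.float64(0.004555590193995266)) [(102, np.float64(291.67), np.float64(250.83)), (1, np.float64(300.0), np.float64(256.0))] [-0.004  0.016  0.017  0.071 -0.006 -0.029  0.005]
[283 245  19  14 150] ((291.70001220703125, 252.39999389648438), (19.92234992980957, 11.067973136901855), 18.434947967529297)
0.013 1.4 [[303.0, 250.8], [283.7, 246.7]] -167.9932584609291
0.013 1.57 [[302.4, 252.1], [284.3, 245.4]] -159.54078211245726
0 1.57 [[302.4, 249.2], [284.1, 242.5]] -159.60906890318498
finial 5
mould 4
hammer 4
sun 4
```

```bash
python3 -c "
from bench import *
print(sign_off())"
```

```text
the job is handed in; nothing more can be done
None
```

I handed the job in at about 18.6 s: the lid is shut, the ring is within about 0.005 rad of the red mark, the wing knob is pushed down and turned a full quarter turn, and the bystanders look unmoved. Turning the knob pushed the ring about 0.024 rad past the mark, so I eased the lever back afterwards.

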